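# Count the candle cups

### The arm

A 6-joint arm with a two-finger parallel gripper is mounted at the origin on the work surface. World frame = base frame: x ahead of the robot, y to its left, z up, the work surface at z = 0. Lengths are in m, angles in rad, forces in N, time in s.
With the tool pointing down it reaches from about 0.375 to 0.9 m from the base axis. Payload 3.1 kg.
Tool frame: the origin (TCP) lies on the centre line of the jaws, within the pads' length; the fingertips stand 25 mm ahead of it and the grasp point (between the pads) lies 6 mm ahead of it (manip.tip_extent is the distance from the TCP to the fingertips, in m); z points along the fingers, y is the line along which they close (so a half turn about z gives the same grasp; the last joint's range is limited). The gripper opens to 85 mm and grips with 20 to 120 N. Pads are 22 mm wide; open, the fingers measure 114 mm over their backs; the gripper's body (76 mm by 85 mm) begins 54 mm behind the grasp point. The pads swing forward as they close: fully open they stand 13 mm farther back than shut.
Start: joints at [-1.48, 0.527, 1.433, -0, 1.181, -0.178], TCP at [0.166, -0.603, 0.256] pointing down, gripper open.
Joint ranges: [-3.08, 3.08], [-0.75, 2.2], [0.22, 2.44], [-1.43, 4.57], [0, 2.65], [-2.85, 2.85]. Speed limits (rad/s): [2.79, 2.79, 3.14, 3.14, 3.14, 3.14].

### API

Orientations are given as a unit quaternion [x, y, z, w].
In Python, from station import readout, imaging, order, manip gives the robot as it stands.
- The arm moves only by the tool move_arm, never from a script. Its argument "rows" is a list of rows, each a list of 7 numbers: the turn, a rotation vector about the tool's x, y, z in degrees, then the shift along the tool's x, y, z in mm, then the closure, from 0 (fully open) to 1 (shut). A call has 1 to 12 rows; each row is the pose to reach, as a shift and turn from the pose commanded when the call began, along the tool's axes at that moment; what a row does not reach only later rows make up. A row lasts 1/12 s, in which the tool goes at most 41.7 mm and 7.16 degrees, less where a joint would pass 70% of its speed; a pose out of reach is approached as far as the arm can. A call with a gripper value outside its range is refused whole. The fingers move at their own pace and stop on an object; "squeeze" is the grip in N (left out, the last holds). Time passes only in rows, so rows that repeat a pose let the fingers close. It gives the time, the measured TCP pose, the force, the opening and the grip force at its end, in the units of the state.
- readout.sense(): the state, without advancing time (a new reading comes with each control period).
- imaging.snapshot(name): name is "scene" or "side" or "wrist"; returns a dict with "img" (384x512x3 uint8, red, green, blue), "z_map" (384x512 float32, m along the optical axis (not along the pixel's ray), 0 where there is no reading), "fovy" (degrees; the focal length in pixels is half the picture's height over the tangent of half this angle, whatever the lens; pixels are square), "cx", "cy" (the principal point, pixels), "rvec" (rotation vector, rad) and "tvec" (3), from world to camera coordinates, as OpenCV has them. Camera axes: x right, y down, z forward; pixel columns grow to the right and rows downward; lengths in m; the calibration is good to about 2 mm. The wrist camera is an equidistant fisheye: a pixel r from the principal point sees the ray r / f radians off the axis. A picture is of the moment at which its call begins.
- order.sign_off(): hands the job in; it is judged then, once.
The state is a dict: "t": time; "q": joint angles; "qd": joint speeds; "tau": joint torques, N m; "tcp_pos": TCP position; "tool_rot": TCP orientation; "force": force on the tool from outside, world axes, zero at the start; "ft_torque": the same for the moment, N m; "finger_gap": opening from 0.0 (shut) to 1.0 (fully open); "gripper_force": force on a finger pad.
Only numpy, scipy, OpenCV 4.12 (cv2) and the standard library are available. Lean on these libraries where they do the work, as an engineer would, in place of code of your own. Each camera call takes 0.05 s, during which the arm holds its last target. There are 200 camera calls.

### The job

Count the loose steel candle cups that are standing about the sill: with the scale's pan empty, first press the scale's near key to zero it. Then gather every loose cup into the open-fronted scoop and tip them all together out over its open edge into the pan. Set the empty scoop level on its cork mat again, and only with all the cups in the pan press the middle key and then the far key, one at a time and all the way down, leaving the other things on the sill where they are.

Things in the scene. Friction and masses are not known exactly. Their poses are not given: they have to be found in the camera images.
- scale: Low white counting scale, fixed, 200 (x) x 320 (y) x 46 mm, origin under its centre, x roughly away from the robot. A square steel pan (200 x 200 mm outside, walls 3 mm, rim 96 mm above the sill) sits on its left (+y) end. Three keys in a row along its x at its right (-y) end, at y = -117 mm. The small display beyond the far key is not a key.
- pan (a point): Centre of the pan's inner floor (50 mm above the sill); axes as the scale.
- key_near_top (a point): Centre of the top of the round key nearest the robot (28 mm across, moves straight down 6 mm, about 4 N at the bottom). Keys are 52 mm apart.
- key_middle_top (a point): Centre of the top of the middle key (same make).
- key_far_top (a point): Centre of the top of the key farthest from the robot (same make), next to the display.
- key_near (a joint): Near key: 0 up, 0.006 m fully down; springs back.
- key_middle (a joint): Middle key: 0 up, 0.006 m fully down; springs back.
- key_far (a joint): Far key: 0 up, 0.006 m fully down; springs back.
- mat: Cork mat, fixed on the sill, 180 x 180 x 4 mm, the scoop's place; origin under its centre.
- scoop: Loose aluminium scoop, 140 (x) x 156 (y) mm, floor 4 mm thick, 300 g, origin under its floor's centre. 4 mm lips, tops 26 mm above its underside, on both sides and the back (+x); the front (-x) edge is open and faces roughly to the robot. Upright wooden grip block behind the back lip: 16 (x) x 80 (y) mm, 15 to 75 mm above the underside, centred at x = +78 mm.
- scoop_grip (a point): On the scoop's grip block, 55 mm above the scoop's underside, 20 mm below the block's top: pinch here from above, fingers closing along the scoop's x axis.
- scoop_mouth (a point): Middle of the scoop's open front edge, on its floor's upper side. Cups slide out once the scoop is tipped open edge down by some 25 to 36 degrees.
- cup1: Loose steel candle cup, an open-topped round cup 26 mm across and 24 mm tall, about 45 g, standing up at the start; origin at the centre of its underside, z axis towards its mouth. May be absent (then None).
- cup2: Loose steel candle cup, an open-topped round cup 26 mm across and 24 mm tall, about 45 g, standing up at the start; origin at the centre of its underside, z axis towards its mouth. May be absent (then None).
- cup3: Loose steel candle cup, an open-topped round cup 26 mm across and 24 mm tall, about 45 g, standing up at the start; origin at the centre of its underside, z axis towards its mouth. May be absent (then None).
- cup4: Loose steel candle cup, an open-topped round cup 26 mm across and 24 mm tall, about 45 g, standing up at the start; origin at the centre of its underside, z axis towards its mouth. May be absent (then None).
- cup5: Loose steel candle cup, an open-topped round cup 26 mm across and 24 mm tall, about 45 g, standing up at the start; origin at the centre of its underside, z axis towards its mouth. May be absent (then None).
- cup6: Loose steel candle cup, an open-topped round cup 26 mm across and 24 mm tall, about 45 g, standing up at the start; origin at the centre of its underside, z axis towards its mouth. May be absent (then None).
- jar: Cork-topped glass jar, 60 mm across, 75 mm tall, loose; leave alone. Origin under its centre.
- dreidel: White ceramic dreidel lying on its side, about 50 mm long, body 24 mm square, loose; leave alone. Origin under its body.
- coaster: Stainless round coaster, 94 mm across, 6 mm thick, loose, near the robot; leave alone.
- blank: Wooden block 120 x 50 x 30 mm, loose, near the robot; leave alone.
Not all that is in view belongs to the job. What is shaped like the cup3 but orange is not meant.

How it is judged:
By the outcome, as a careful person would: the job done as asked, in the order asked, and still so for the second after the job is handed in, with the robot touching nothing.
Of cup1, cup2, cup3, cup4, cup5, cup6 only 4 to 6 are there at a start; the rules pass over those that are not, and their reading is None.
At some moment in a run one of cup1, cup2, cup3, cup4, cup5, cup6 may be knocked a few centimetres aside while the robot is not near it.
It also fails if it takes over 208 s, if anything falls off the work surface, if the arm or the gripper's body presses on something with over 40 N, if the wrist force passes 120 N, or if a joint passes its speed limit or range.

## Working session

There is one attempt and no reset: what is moved stays moved. The work goes in short steps, Python scripts to look and compute and a tool call to move; the robot and the scene stay as the last step left them, time stands still between calls to the robot, and variables do not carry over. Pictures are saved under pics/ and viewed, at most 14 in all, crops included, and the job is handed in when it is done.

Besides the shell and the picture viewer there is one more tool, called after "Request:" by a JSON object that holds its "fn" and its "kwargs". move_arm: Moves the arm, as the interface text tells. Its arguments: {"type":"object","properties":{"rows":{"type":"array"},"squeeze":{"type":"number"}},"required":["rows"]}

```bash
ls; mkdir -p pics
cat > h.py <<'E'
import numpy as np, cv2
from scipy.spatial.transform import Rotation as R
from station import readout, imaging, order, manip
def snap(n,f=None):
    s=imaging.snapshot(n)
    if f: cv2.imwrite('pics/'+f,s['img'][:,:,::-1])
    return s
def world(s,fish=False):
    z=s['z_map'].astype(float);h,w=z.shape
    f=h/2/np.tan(np.radians(s['fovy'])/2)
    u,v=np.meshgrid(np.arange(w),np.arange(h))
    a=(u-s['cx'])/f;b=(v-s['cy'])/f
    if fish:
        r=np.hypot(a,b)+1e-9;k=np.tan(r)/r;a,b=a*k,b*k
    P=np.stack([a*z,b*z,z],-1)
    M=cv2.Rodrigues(np.array(s['rvec'],float))[0]
    W=(P-np.array(s['tvec']).reshape(3))@M
    W[z==0]=np.nan
    return W
def st():
    s=readout.sense();return s
E
python3 - <<'E'
from h import *
s=snap('scene','scene0.png');snap('side','side0.png')
np.save('scene0.npy',world(s))
print(manip.tip_extent,{k:v for k,v in st().items()})
print(s['rvec'],s['tvec'],s['fovy'])
E
```

```text
pics
0.025 {'t': 0.1, 'q': array([-1.48051470e+00,  5.28395840e-01,  1.43374318e+00,  3.45051641e-06,
        1.18140966e+00, -1.78509087e-01]), 'qd': array([-0.00262904, -0.00173461, -0.00301685, -0.00141014,  0.00049862,
        0.00036729]), 'tau': array([ 1.08787028e-04, -4.43303311e+01, -1.78585786e+01, -1.60500485e-04,
        3.86907341e-03,  5.98766221e-06]), 'tcp_pos': array([ 0.16594913, -0.60196313,  0.25542738]), 'tool_rot': array([ 9.90982144e-01,  1.33990428e-01,  4.47236112e-05, -9.76988543e-04]), 'force': array([ 0.73929859, -0.60867948, -0.06669991]), 'ft_torque': array([ 0.02403491, -0.04785802, -0.05601839]), 'gripper_force': 0.0, 'finger_gap': 0.9973636390979789}
[ 1.53044322  2.01819184 -0.87051651] [ 0.205466   -0.25892174  1.54816242] 46.32051969783788
```

View pics/scene0.png

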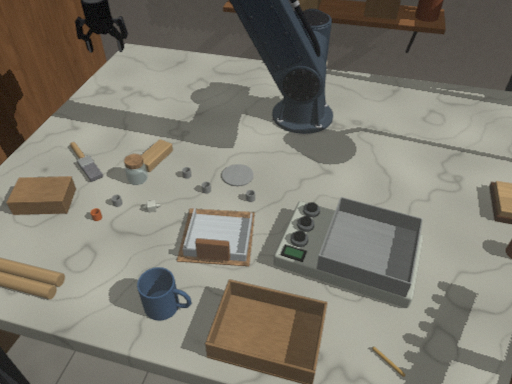

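View pics/side0.png

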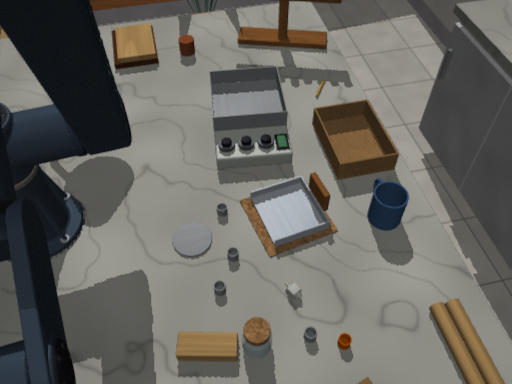

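The scene view shows four grey cups at (186,172), (207,187), (251,196) and (117,200). Things that could be mistaken for them are the orange cup (96,214), the dreidel (152,206) and the keys (311,208), (305,223), (298,238). I'll choose the grey round ones and check them in a close top-down crop.

```bash
cat >> h.py <<'E'
def ortho(ss,x0,x1,y0,y1,res=0.0015):
    H=int((x1-x0)/res);W_=int((y1-y0)/res)
    img=np.zeros((H,W_,3),np.uint8);zz=np.full((H,W_),-1.)
    for s in ss:
        W=world(s).reshape(-1,3);C=s['img'].reshape(-1,3)[:,::-1]
        ok=np.isfinite(W[:,0])&(W[:,2]<.2);W,C=W[ok],C[ok]
        i=((x1-W[:,0])/res).astype(int);j=((y1-W[:,1])/res).astype(int)
        ok=(i>=0)&(i<H)&(j>=0)&(j<W_)
        o=np.argsort(W[ok,2]);i,j,z,c=i[ok][o],j[ok][o],W[ok,2][o],C[ok][o]
        m=z>zz[i,j];zz[i[m],j[m]]=z[m];img[i[m],j[m]]=c[m]
    return img,zz
E
python3 - <<'E'
from h import *
a=snap('scene');b=snap('side')
img,zz=ortho([a,b],.3,.85,-.55,.35)
cv2.imwrite('pics/o0.png',cv2.dilate(img,np.ones((2,2))))
for s,pts in((a,[(186,172),(207,187),(251,196),(117,200),(96,214),(152,206),(135,168),(237,175),(157,155),(311,208),(305,223),(298,238),(212,248),(160,290)]),(b,[(222,209),(233,254),(220,288),(310,334),(344,340)])):
    W=world(s)
    for u,v in pts:
        p=W[v-9:v+10,u-9:u+10].reshape(-1,3)
        p=p[np.isfinite(p[:,0])];zt=np.percentile(p[:,2],98)
        q=p[p[:,2]>zt-.005]
        print((u,v),W[v,u].round(3),'top',zt.round(3),((q.min(0)+q.max(0))/2)[:2].round(3),np.ptp(q,0)[:2].round(3))
E
```

```text
(186, 172) [ 0.403 -0.271  0.02 ] top 0.022 [ 0.396 -0.276] [0.027 0.025]
(207, 187) [ 0.447 -0.191  0.02 ] top 0.023 [ 0.439 -0.198] [0.026 0.025]
(251, 196) [ 0.45  -0.061  0.02 ] top 0.023 [ 0.44  -0.067] [0.03  0.024]
(117, 200) [ 0.562 -0.412  0.021] top 0.023 [ 0.555 -0.419] [0.025 0.025]
(96, 214) [ 0.627 -0.439  0.024] top 0.023 [ 0.618 -0.45 ] [0.026 0.023]
(152, 206) [ 0.558 -0.309  0.022] top 0.025 [ 0.55  -0.317] [0.025 0.027]
(135, 168) [ 0.466 -0.396  0.06 ] top 0.076 [ 0.456 -0.407] [0.037 0.044]
(237, 175) [ 0.362 -0.128  0.005] top 0.008 [ 0.36 -0.13] [0.085 0.072]
(157, 155) [ 0.366 -0.378  0.032] top 0.032 [ 0.363 -0.392] [0.098 0.055]
(311, 208) [0.498 0.109 0.068] top 0.069 [0.503 0.107] [0.061 0.028]
(305, 223) [0.55  0.104 0.065] top 0.069 [0.556 0.101] [0.06  0.027]
(298, 238) [0.605 0.097 0.07 ] top 0.068 [0.591 0.097] [0.028 0.025]
(212, 248) [ 0.681 -0.093  0.06 ] top 0.08 [ 0.675 -0.094] [0.022 0.046]
(160, 290) [ 0.788 -0.188  0.003] top 0.09 [ 0.844 -0.15 ] [0.029 0.031]
(222, 209) [ 0.44  -0.057  0.002] top 0.024 [ 0.437 -0.066] [0.024 0.027]
(233, 254) [ 0.44  -0.192  0.005] top 0.025 [ 0.438 -0.198] [0.024 0.029]
(220, 288) [ 0.395 -0.27   0.004] top 0.025 [ 0.393 -0.275] [0.025 0.027]
(310, 334) [ 0.556 -0.415  0.004] top 0.024 [ 0.553 -0.419] [0.025 0.027]
(344, 340) [ 0.618 -0.444  0.008] top 0.025 [ 0.615 -0.448] [0.025 0.025]
```

View pics/o0.png

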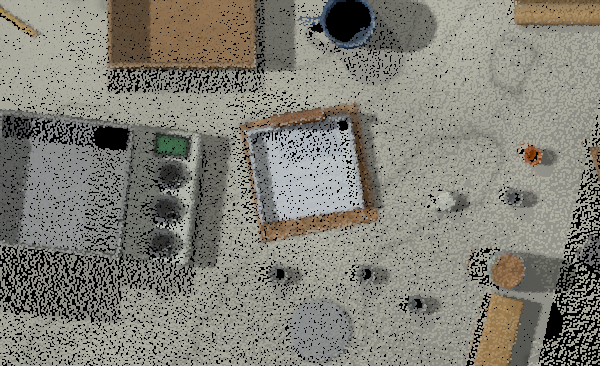

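The top-down map (1.5 mm/px) shows four grey cups at (281,272), (366,272), (417,303) and (514,196). The orange cup is at (532,155), the dreidel at (445,200), the scoop on its mat around (308,170), and the keys at (163,244), (168,209), (171,174). Next I'll fit precise poses.

```bash
cat > fit.py <<'E'
from h import *
def rect(P): 
    r=cv2.minAreaRect((P[:,:2]*1000).astype(np.float32)); return [np.round(np.array(x),1) for x in r]
def trim(P):
    return P
if __name__=='__main__':
  for n in('scene','side'):
    s=snap(n);W=world(s).reshape(-1,3);C=s['img'].reshape(-1,3).astype(int)
    ok=np.isfinite(W[:,0]);W,C=W[ok],C[ok]
    def box(x0,x1,y0,y1,z0,z1):
        return (W[:,0]>x0)&(W[:,0]<x1)&(W[:,1]>y0)&(W[:,1]<y1)&(W[:,2]>z0)&(W[:,2]<z1)
    print(n)
    print(' grip top',rect(W[box(.6,.75,-.2,0,.074,.085)]), W[box(.6,.75,-.2,0,.07,.09)][:,2].max())
    print(' lips',rect(W[box(.5,.72,-.22,.01,.026,.034)]))
    print(' pan rim',rect(W[box(.4,.75,.1,.42,.092,.105)]))
    m=box(.46,.62,.08,.13,.06,.075)&(C.max(1)<90);
    print(' keys',rect(W[m]),W[m][:,2].max())
    for k in((.484,.105),(.5365,.099),(.589,.0935)):
        mm=m&(np.hypot(W[:,0]-k[0],W[:,1]-k[1])<.02)&(W[:,2]>.064);print('   ',rect(W[mm]),np.median(W[mm][:,2]))
    m=box(.48,.72,-.25,.03,-.01,.01)&(C[:,0]-C[:,2]>40);print(' mat',rect(W[m]))
E
python3 fit.py
```

```text
scene
 grip top [array([674.3, -96.3]), array([18.4, 79.8]), np.float64(8.0)] 0.08131631116863429
 lips [array([ 607.3, -107. ]), array([159. , 156.8]), np.float64(9.0)]
 pan rim [array([574.4, 261. ]), array([200.4, 204.9]), np.float64(83.3)]
 keys [array([540. , 102.5]), array([ 27.5, 132.3]), np.float64(83.0)] 0.07108365432138844
    [array([489.3, 109.3]), array([21.4, 25.9]), np.float64(27.4)] 0.06625406316904689
    [array([539.2, 102.1]), array([23. , 26.2]), np.float64(61.6)] 0.06640161185163536
    [array([591. ,  96.2]), array([25. , 26.2]), np.float64(49.7)] 0.0666324344573761
 mat [array([ 594.3, -112.4]), array([182.8, 177.7]), np.float64(10.7)]
side
 grip top [array([672.2, -95.8]), array([16.3, 78.1]), np.float64(9.7)] 0.08241724686055912
 lips [array([ 603.3, -106.4]), array([153.6, 159.6]), np.float64(8.7)]
 pan rim [array([572.9, 261.7]), array([206.9, 200.2]), np.float64(83.3)]
 keys [array([534.3, 100.1]), array([ 35.1, 132.5]), np.float64(82.2)] 0.07182172720310033
    [array([484.2, 109.1]), array([28.1, 23.4]), np.float64(79.8)] 0.06698365240986615
    [array([535.6, 101.7]), array([27.2, 23.5]), np.float64(41.0)] 0.06712789875875469
    [array([587.7,  96.1]), array([24.9, 25.6]), np.float64(65.7)] 0.06696502086450842
 mat [array([ 610.8, -103.3]), array([222.9, 189.5]), np.float64(11.5)]
```

```bash
cat >> h.py <<'E'
def rot(yaw,tilt=0): return R.from_euler('z',yaw,degrees=True)*R.from_euler('x',180,degrees=True)*R.from_euler('x',tilt,degrees=True)
def plan(*T):
    """T: (x,y,z,yaw,tilt) world targets -> row numbers relative to the present pose"""
    s=readout.sense();p=s['tcp_pos'];r=R.from_quat(s['tool_rot'])
    print('t',round(s['t'],2),'tcp',p.round(4),'rpy',r.as_euler('zyx',degrees=True).round(1),'F',s['force'].round(1),'gap',round(s['finger_gap'],3),round(s['gripper_force'],1))
    for t in T:
        d=r.inv().apply(np.array(t[:3])-p)*1000
        v=(r.inv()*rot(*t[3:])).as_rotvec(degrees=True)
        print(t,'->',v.round(1),d.round(1),'dist',np.linalg.norm(d).round())
def cups():
    """cup-like tops seen by both cameras: x,y,height,mean rgb"""
    for n in('scene','side'):
        s=snap(n);img,zz=ortho([s],.3,.75,-.6,.05,.002)
        m=((zz>.016)&(zz<.034)).astype(np.uint8);m=cv2.morphologyEx(m,cv2.MORPH_CLOSE,np.ones((3,3)))
        k,l,stt,c=cv2.connectedComponentsWithStats(m)
        for i in range(1,k):
            w,h,a=stt[i,2:5]
            if a>50 and max(w,h)<26:
                q=stt[i];print(n,'x %.3f y %.3f'%(.75-.002*(q[1]+h/2),.05-.002*(q[0]+w/2)),'wh',w,h,img[l==i].mean(0)[::-1].round(),zz[l==i].max().round(3))
E
python3 - <<'E'
from h import *
cups()
plan((.45,-.25,.25,0),(.487,.109,.12,0),(.487,.109,.10,0))
E
```

```text
scene x 0.641 y -0.039 wh 19 21 [105. 107. 106.] 0.032
scene x 0.620 y -0.449 wh 15 14 [116.  73.  51.] 0.027
scene x 0.551 y -0.320 wh 16 15 [93. 94. 88.] 0.027
side x 0.616 y -0.448 wh 14 14 [100.  49.   9.] 0.029
side x 0.553 y -0.419 wh 15 13 [70. 71. 72.] 0.028
side x 0.547 y -0.319 wh 17 15 [93. 94. 90.] 0.027
side x 0.437 y -0.066 wh 14 13 [72. 73. 73.] 0.026
side x 0.393 y -0.274 wh 14 13 [79. 80. 80.] 0.026
t 0.4 tcp [ 0.166  -0.6024  0.2562] rpy [ -15.4   -0.  -180. ] F [ 0.4 -0.  -0.8] gap 0.997 0.0
(0.45, -0.25, 0.25, 0) -> [-0.  -0.  15.4] [ 367.4 -264.3    6.3] dist 453.0
(0.487, 0.109, 0.12, 0) -> [-0.  -0.  15.4] [ 498.4 -600.6  136.4] dist 792.0
(0.487, 0.109, 0.1, 0) -> [-0.  -0.  15.4] [ 498.4 -600.6  156.4] dist 796.0
```

Request:
{"fn": "move_arm", "kwargs": {"rows": [[0,0,5,120,-90,0,0.5],[0,0,15.4,367,-264,6,1],[0,0,15.4,367,-264,6,1],[0,0,15.4,367,-264,6,1],[0,0,15.4,367,-264,6,1],[0,0,15.4,367,-264,6,1],[0,0,15.4,367,-264,6,1],[0,0,15.4,367,-264,6,1],[0,0,15.4,367,-264,6,1],[0,0,15.4,367,-264,6,1],[0,0,15.4,367,-264,6,1],[0,0,15.4,367,-264,6,1]]}}

```text
t: 1.4
tcp_pos: [0.4525, -0.2454, 0.2505]
tool_rot: [1.0, 0.003, 0.001, -0.001]
force: [-0.2, -0.6, 0.5]
finger_gap: 0.0
gripper_force: 0.0
```

Request:
{"fn": "move_arm", "kwargs": {"rows": [[0,0,0,37,-359,130,1],[0,0,0,37,-359,130,1],[0,0,0,37,-359,130,1],[0,0,0,37,-359,130,1],[0,0,0,37,-359,130,1],[0,0,0,37,-359,130,1],[0,0,0,37,-359,130,1],[0,0,0,37,-359,130,1],[0,0,0,37,-359,130,1],[0,0,0,37,-359,130,1],[0,0,0,37,-359,130,1],[0,0,0,37,-359,130,1]]}}

```text
t: 2.4
tcp_pos: [0.4869, 0.1082, 0.1203]
tool_rot: [1.0, 0.001, 0.0, 0.0]
force: [-0.0, 0.4, 0.7]
finger_gap: -0.005
gripper_force: 0.0
```

Run:
```python
from h import *
plan((.487,.109,.12,0),(.487,.109,.0855,0))
```

```text
t 2.4 tcp [0.4869 0.1082 0.1203] rpy [-1.0e-01  0.0e+00  1.8e+02] F [-0.   0.4  0.7] gap -0.005 0.0
(0.487, 0.109, 0.12, 0) -> [ 0.  -0.   0.1] [ 0.1 -0.8  0.3] dist 1.0
(0.487, 0.109, 0.0855, 0) -> [ 0.  -0.   0.1] [ 0.1 -0.9 34.8] dist 35.0
```

Request:
{"fn": "move_arm", "kwargs": {"rows": [[0,0,0,0,-1,20,1],[0,0,0,0,-1,26,1],[0,0,0,0,-1,28,1],[0,0,0,0,-1,30,1],[0,0,0,0,-1,32,1],[0,0,0,0,-1,33,1],[0,0,0,0,-1,34,1],[0,0,0,0,-1,35,1],[0,0,0,0,-1,35,1],[0,0,0,0,-1,35,1]]}}

```text
t: 3.23
tcp_pos: [0.4871, 0.1089, 0.0869]
tool_rot: [1.0, 0.0, 0.001, 0.0]
force: [-2.9, -4.3, 13.9]
finger_gap: -0.003
gripper_force: 6.4
```

Request:
{"fn": "move_arm", "kwargs": {"rows": [[0,0,0,0,0,1,1],[0,0,0,0,0,1,1],[0,0,0,0,0,1,1]]}}

```text
t: 3.48
tcp_pos: [0.4871, 0.1089, 0.0867]
tool_rot: [1.0, 0.001, 0.001, 0.001]
force: [-2.8, -4.3, 20.1]
finger_gap: -0.002
gripper_force: 10.1
```

Run:
```python
from h import *
snap('side','k.png')
img=cv2.imread('pics/k.png')[100:190,190:310];cv2.imwrite('pics/k1.png',cv2.resize(img,None,fx=5,fy=5))
plan((.437,-.066,.12,8.8),(.437,-.066,.028,8.8))
```

```text
t 3.53 tcp [0.4871 0.1089 0.0867] rpy [-1.000e-01  1.000e-01  1.799e+02] F [-4.4 -4.5 19.8] gap 0.004 10.1
(0.437, -0.066, 0.12, 8.8) -> [ 0.1 -0.1 -8.7] [-50.2 174.9 -33.2] dist 185.0
(0.437, -0.066, 0.028, 8.8) -> [ 0.1 -0.1 -8.7] [-50.4 174.8  58.8] dist 191.0
```

View pics/k1.png

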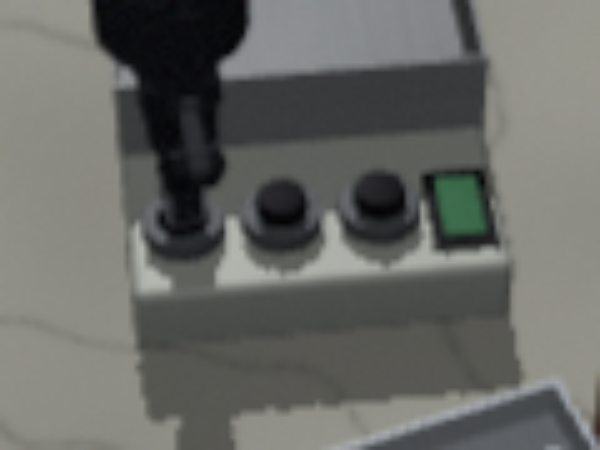

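Run:
```python
from h import *
s=snap('side');W=world(s).reshape(-1,3)
for nm,W in(('scene',np.load('scene0.npy').reshape(-1,3)),('side',W)):
    W=W[np.isfinite(W[:,0])]
    for k in((.538,.102),(.589,.096)):
        r=np.hypot(W[:,0]-k[0],W[:,1]-k[1])
        print(nm,[(a,np.percentile(W[(r>a/1e3)&(r<(a+3)/1e3),2],[10,50,90]).round(4).tolist()) for a in range(0,30,3)])
```

```text
scene [(0, [0.0679, 0.0685, 0.0706]), (3, [0.0646, 0.0665, 0.0675]), (6, [0.0662, 0.0668, 0.0681]), (9, [0.0646, 0.0662, 0.0681]), (12, [0.0564, 0.0616, 0.0672]), (15, [0.0554, 0.0568, 0.0618]), (18, [0.0453, 0.055, 0.0576]), (21, [0.0436, 0.0498, 0.0567]), (24, [0.0414, 0.0443, 0.048]), (27, [0.0421, 0.0448, 0.0482])]
scene [(0, [0.0654, 0.0661, 0.0671]), (3, [0.0651, 0.0665, 0.0684]), (6, [0.0643, 0.0661, 0.068]), (9, [0.0629, 0.0661, 0.0675]), (12, [0.0557, 0.0634, 0.0676]), (15, [0.0543, 0.0569, 0.0591]), (18, [0.053, 0.056, 0.0584]), (21, [0.0437, 0.0492, 0.056]), (24, [0.0431, 0.045, 0.0468]), (27, [0.0428, 0.0456, 0.0509])]
side [(0, [0.0637, 0.0637, 0.0637]), (3, [0.065, 0.0669, 0.0702]), (6, [0.0646, 0.0671, 0.0698]), (9, [0.0577, 0.0654, 0.0686]), (12, [0.055, 0.0604, 0.068]), (15, [0.0535, 0.0578, 0.2018]), (18, [0.0453, 0.0561, 0.2719]), (21, [0.0446, 0.0565, 0.28]), (24, [0.0435, 0.0479, 0.376]), (27, [0.0436, 0.0509, 0.3833])]
side [(0, [0.0675, 0.0679, 0.0684]), (3, [0.0661, 0.0686, 0.0695]), (6, [0.0638, 0.0672, 0.0694]), (9, [0.0583, 0.0648, 0.0687]), (12, [0.0559, 0.0596, 0.0669]), (15, [0.0466, 0.057, 0.0651]), (18, [0.045, 0.0531, 0.0581]), (21, [0.0433, 0.0465, 0.0575]), (24, [0.0425, 0.0447, 0.0478]), (27, [0.0434, 0.0463, 0.0491])]
```

Request:
{"fn": "move_arm", "kwargs": {"rows": [[0,0,0,0,0,-35,1],[0,0,-8.7,-50,175,-33,0.4],[0,0,-8.7,-50,175,-33,0.4],[0,0,-8.7,-50,175,-33,0.4],[0,0,-8.7,-50,175,-33,0.4],[0,0,-8.7,-50,175,-33,0.4],[0,0,-8.7,-50,175,-33,0.4],[0,0,-8.7,-50,175,-20,0.4],[0,0,-8.7,-50,175,10,0.4],[0,0,-8.7,-50,175,25,0.4],[0,0,-8.7,-50,175,25,0.4]]}}

```text
t: 4.5
tcp_pos: [0.4358, -0.0643, 0.0573]
tool_rot: [0.997, 0.076, -0.002, -0.001]
force: [-1.1, -0.0, 0.4]
finger_gap: 0.596
gripper_force: 0.0
```

Run:
```python
from h import *
cups()
plan((.437,-.066,.028,8.8))
snap('wrist','w1.png')
```

```text
scene x 0.618 y -0.450 wh 14 14 [135.  88.  62.] 0.029
scene x 0.555 y -0.420 wh 14 15 [93. 94. 91.] 0.028
scene x 0.551 y -0.320 wh 16 15 [91. 92. 86.] 0.025
scene x 0.440 y -0.199 wh 13 16 [73. 74. 71.] 0.024
side x 0.616 y -0.448 wh 14 14 [112.  56.  11.] 0.028
side x 0.553 y -0.420 wh 14 13 [82. 83. 84.] 0.026
side x 0.547 y -0.316 wh 22 15 [105. 106. 102.] 0.027
side x 0.437 y -0.197 wh 15 13 [61. 62. 63.] 0.027
side x 0.393 y -0.274 wh 14 13 [63. 64. 65.] 0.026
t 4.6 tcp [ 0.4367 -0.0647  0.0591] rpy [-8.7e+00 -1.0e-01 -1.8e+02] F [ 1.1 -0.3  0. ] gap 0.601 0.0
(0.437, -0.066, 0.028, 8.8) -> [-0.   0.  -0.1] [ 0.1  1.3 31.1] dist 31.0
```

View pics/w1.png

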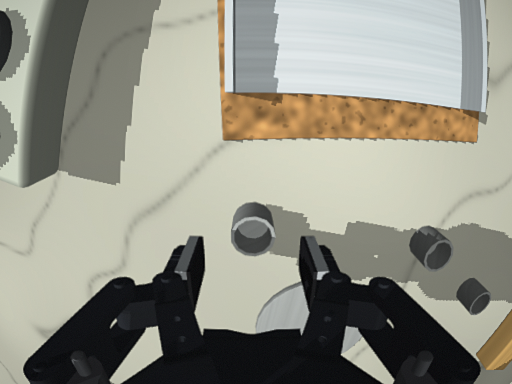

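The wrist view shows the cup at (253,228) between the pads, and the scoop empty ahead of it.

Request:
{"fn": "move_arm", "kwargs": {"rows": [[0,0,0,0,1,15,0.4],[0,0,0,0,1,31,0.4],[0,0,0,0,1,31,0.4],[0,0,0,0,1,31,0.8],[0,0,0,0,1,31,0.9],[0,0,0,0,1,31,0.9],[0,0,0,0,1,31,0.9],[0,0,0,0,1,31,0.9],[0,0,0,0,1,10,0.9],[0,0,0,0,1,-20,0.9],[0,0,0,0,1,-40,0.9],[0,0,0,0,1,-40,0.9]], "squeeze": 30}}

```text
t: 5.65
tcp_pos: [0.4387, -0.0672, 0.1027]
tool_rot: [0.997, 0.076, 0.003, 0.002]
force: [-0.2, -0.8, -1.8]
finger_gap: 0.292
gripper_force: 29.6
```

Run:
```python
from h import *
plan((.6116,-.0752,.10,8.8),(.6116,-.0752,.040,8.8))
```

```text
t 5.65 tcp [ 0.4387 -0.0672  0.1027] rpy [ -8.7   0.4 179.8] F [-0.2 -0.8 -1.8] gap 0.292 29.6
(0.6116, -0.0752, 0.1, 8.8) -> [ 0.2 -0.4 -0.1] [169.7  34.1   3.9] dist 173.0
(0.6116, -0.0752, 0.04, 8.8) -> [ 0.2 -0.4 -0.1] [169.3  33.9  63.9] dist 184.0
```

Request:
{"fn": "move_arm", "kwargs": {"rows": [[0,0,0,40,10,0,0.9],[0,0,0,80,20,0,0.9],[0,0,0,120,28,0,0.9],[0,0,0,150,34,0,0.9],[0,0,0,171,34,0,0.9],[0,0,0,171,34,25,0.9],[0,0,0,171,34,45,0.9],[0,0,0,171,34,57,0.9],[0,0,0,171,34,59,0.9],[0,0,0,171,34,59,0.9],[0,0,0,171,34,59,0.45],[0,0,0,171,34,59,0.45]]}}

```text
t: 6.65
tcp_pos: [0.6114, -0.0745, 0.0413]
tool_rot: [0.997, 0.076, 0.001, 0.0]
force: [0.1, 0.6, -0.3]
finger_gap: 0.55
gripper_force: 0.0
```

Request:
{"fn": "move_arm", "kwargs": {"rows": [[0,0,0,0,0,0,0.45],[0,0,0,0,0,-30,0.45],[0,0,0,0,0,-70,0.45],[0,0,0,-100,30,-70,0.45],[0,0,0,-100,30,-70,0.45],[0,0,0,-100,30,-70,0.45],[0,0,0,-100,30,-70,0.45]]}}

```text
t: 7.23
tcp_pos: [0.512, -0.1195, 0.1112]
tool_rot: [0.997, 0.075, -0.002, -0.001]
force: [0.3, 0.6, 0.6]
finger_gap: 0.55
gripper_force: 0.0
```

Run:
```python
from h import *
snap('wrist','w2.png')
cups()
plan((.438,-.198,.11,8.8),(.438,-.198,.028,8.8))
```

```text
scene x 0.612 y -0.076 wh 14 14 [110. 112. 109.] 0.033
scene x 0.555 y -0.421 wh 15 15 [94. 95. 92.] 0.027
scene x 0.551 y -0.319 wh 17 15 [93. 94. 88.] 0.027
scene x 0.459 y -0.401 wh 21 21 [122. 128. 122.] 0.075
side x 0.615 y -0.448 wh 14 13 [116.  57.  10.] 0.028
side x 0.610 y -0.076 wh 16 14 [60. 61. 63.] 0.034
side x 0.552 y -0.419 wh 13 14 [78. 79. 80.] 0.026
side x 0.547 y -0.315 wh 21 15 [101. 102.  98.] 0.027
side x 0.436 y -0.197 wh 15 12 [71. 72. 73.] 0.027
side x 0.393 y -0.274 wh 14 13 [79. 81. 81.] 0.028
t 7.38 tcp [ 0.5179 -0.1196  0.1112] rpy [ -8.7   0.2 179.9] F [ 0.4  1.  -0.1] gap 0.546 0.0
(0.438, -0.198, 0.11, 8.8) -> [ 0.1 -0.1 -0.1] [-90.8  65.5   1. ] dist 112.0
(0.438, -0.198, 0.028, 8.8) -> [ 0.1 -0.1 -0.1] [-91.   65.4  83. ] dist 139.0
```

View pics/w2.png

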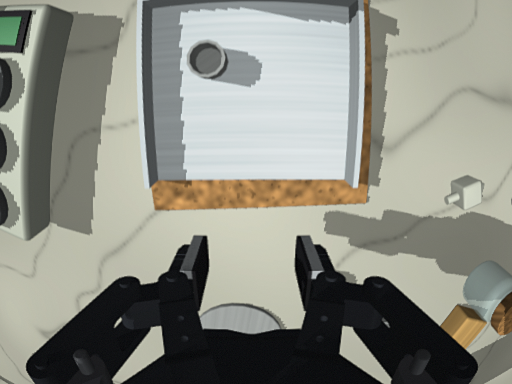

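The wrist view shows the cup standing in the scoop at (207,60). Next is cup B.

Request:
{"fn": "move_arm", "kwargs": {"rows": [[0,0,0,-40,30,0,0.45],[0,0,0,-75,55,0,0.45],[0,0,0,-91,65,15,0.45],[0,0,0,-91,65,45,0.45],[0,0,0,-91,65,70,0.45],[0,0,0,-91,65,83,0.45],[0,0,0,-91,65,83,0.45],[0,0,0,-91,65,83,0.9],[0,0,0,-91,65,83,0.9],[0,0,0,-91,65,83,0.9],[0,0,0,-91,65,83,0.9],[0,0,0,-91,65,83,0.9]]}}

```text
t: 8.38
tcp_pos: [0.4372, -0.1972, 0.0282]
tool_rot: [0.997, 0.076, 0.001, 0.001]
force: [0.6, -0.3, -0.5]
finger_gap: 0.296
gripper_force: 29.4
```

Request:
{"fn": "move_arm", "kwargs": {"rows": [[0,0,0,0,0,-30,0.9],[0,0,0,0,0,-71,0.9],[0,0,0,0,0,-71,0.9]]}}

```text
t: 8.63
tcp_pos: [0.4393, -0.1988, 0.1035]
tool_rot: [0.997, 0.076, 0.004, 0.004]
force: [0.8, -1.1, -0.8]
finger_gap: 0.29
gripper_force: 29.7
```

Run:
```python
from h import *
plan((.6207,-.1345,.10,8.8),(.6207,-.1345,.041,8.8))
```

```text
t 8.63 tcp [ 0.4393 -0.1988  0.1035] rpy [ -8.7   0.5 179.6] F [ 0.8 -1.1 -0.8] gap 0.29 29.7
(0.6207, -0.1345, 0.1, 8.8) -> [ 0.4 -0.4 -0.1] [189.  -36.1   4.6] dist 192.0
(0.6207, -0.1345, 0.041, 8.8) -> [ 0.4 -0.4 -0.1] [188.6 -36.5  63.6] dist 202.0
```

Next, place cup B, then return and pick cup A (.393,-.275).

Request:
{"fn": "move_arm", "kwargs": {"rows": [[0,0,0,40,-8,0,0.9],[0,0,0,80,-16,0,0.9],[0,0,0,120,-24,0,0.9],[0,0,0,160,-32,0,0.9],[0,0,0,190,-35,0,0.9],[0,0,0,190,-35,25,0.9],[0,0,0,190,-35,45,0.9],[0,0,0,190,-35,57,0.9],[0,0,0,190,-35,58,0.9],[0,0,0,190,-35,58,0.9],[0,0,0,190,-35,58,0.45],[0,0,0,190,-35,58,0.45]]}}

```text
t: 9.63
tcp_pos: [0.6198, -0.1344, 0.0417]
tool_rot: [0.997, 0.076, 0.001, 0.001]
force: [-0.5, 0.7, 1.1]
finger_gap: 0.547
gripper_force: 0.0
```

Request:
{"fn": "move_arm", "kwargs": {"rows": [[0,0,0,0,0,0,0.45],[0,0,0,0,0,-30,0.45],[0,0,0,0,0,-70,0.45],[0,0,0,-180,60,-70,0.45],[0,0,0,-180,60,-70,0.45],[0,0,0,-180,60,-70,0.45],[0,0,0,-180,60,-70,0.45],[0,0,0,-180,60,-70,0.45],[0,0,0,-180,60,-70,0.45]]}}

```text
t: 10.38
tcp_pos: [0.4461, -0.2213, 0.1111]
tool_rot: [0.997, 0.074, -0.001, -0.001]
force: [1.2, 0.2, -0.9]
finger_gap: 0.554
gripper_force: 0.0
```

Run:
```python
from h import *
cups()
plan((.394,-.275,.11,8.8),(.394,-.275,.028,8.8))
```

```text
scene x 0.642 y -0.039 wh 19 20 [120. 123. 122.] 0.032
scene x 0.619 y -0.136 wh 14 15 [96. 97. 95.] 0.033
scene x 0.554 y -0.421 wh 15 16 [89. 90. 87.] 0.024
scene x 0.550 y -0.317 wh 19 16 [96. 97. 91.] 0.026
scene x 0.436 y -0.576 wh 24 24 [34. 34. 33.] 0.024
side x 0.618 y -0.135 wh 15 14 [79. 81. 83.] 0.034
side x 0.616 y -0.448 wh 14 14 [119.  60.  12.] 0.027
side x 0.609 y -0.075 wh 15 13 [72. 74. 76.] 0.035
side x 0.552 y -0.420 wh 14 14 [82. 83. 84.] 0.027
side x 0.547 y -0.317 wh 23 15 [113. 114. 109.] 0.028
side x 0.393 y -0.275 wh 15 13 [84. 85. 86.] 0.026
t 10.48 tcp [ 0.4504 -0.2213  0.1113] rpy [-8.600e+00  1.000e-01  1.799e+02] F [ 0.3 -0.2 -0.1] gap 0.552 0.0
(0.394, -0.275, 0.11, 8.8) -> [ 0.1 -0.1 -0.2] [-63.7  44.7   1.2] dist 78.0
(0.394, -0.275, 0.028, 8.8) -> [ 0.1 -0.1 -0.2] [-63.9  44.6  83.2] dist 114.0
```

Request:
{"fn": "move_arm", "kwargs": {"rows": [[0,0,0,-35,25,0,0.45],[0,0,0,-64,45,0,0.45],[0,0,0,-64,45,30,0.45],[0,0,0,-64,45,60,0.45],[0,0,0,-64,45,83,0.45],[0,0,0,-64,45,83,0.45],[0,0,0,-64,45,83,0.9],[0,0,0,-64,45,83,0.9],[0,0,0,-64,45,83,0.9],[0,0,0,-64,45,83,0.9],[0,0,0,-64,45,50,0.9],[0,0,0,-64,45,11,0.9]]}}

```text
t: 11.48
tcp_pos: [0.3928, -0.2731, 0.0984]
tool_rot: [0.997, 0.076, -0.002, -0.003]
force: [0.7, -0.8, -0.9]
finger_gap: 0.289
gripper_force: 29.7
```

Run:
```python
from h import *
plan((.5671,-.0821,.10,8.8),(.5671,-.0821,.041,8.8))
```

```text
t 11.48 tcp [ 0.3928 -0.2731  0.0984] rpy [  -8.7   -0.2 -179.7] F [ 0.7 -0.8 -0.9] gap 0.289 29.7
(0.5671, -0.0821, 0.1, 8.8) -> [-0.3  0.2 -0.1] [ 201.2 -162.4   -1.5] dist 259.0
(0.5671, -0.0821, 0.041, 8.8) -> [-0.3  0.2 -0.1] [ 201.4 -162.1   57.5] dist 265.0
```

Request:
{"fn": "move_arm", "kwargs": {"rows": [[0,0,0,200,-164,0,0.9],[0,0,0,200,-164,0,0.9],[0,0,0,200,-164,0,0.9],[0,0,0,200,-164,0,0.9],[0,0,0,200,-164,0,0.9],[0,0,0,200,-164,0,0.9],[0,0,0,200,-164,0,0.9],[0,0,0,200,-164,25,0.9],[0,0,0,200,-164,45,0.9],[0,0,0,200,-164,57,0.9],[0,0,0,200,-164,59,0.9],[0,0,0,200,-164,59,0.9]]}}

```text
t: 12.48
tcp_pos: [0.566, -0.0823, 0.0401]
tool_rot: [0.997, 0.076, -0.001, -0.0]
force: [0.6, 0.0, -0.5]
finger_gap: 0.292
gripper_force: 29.7
```

Request:
{"fn": "move_arm", "kwargs": {"rows": [[0,0,0,0,0,0,0.45],[0,0,0,0,0,0,0.45],[0,0,0,0,0,0,0.45],[0,0,0,0,0,-30,0.45],[0,0,0,0,0,-70,0.45],[0,0,0,-60,200,-70,0.45],[0,0,0,-60,200,-70,0.45],[0,0,0,-60,200,-70,0.45],[0,0,0,-60,200,-70,0.45],[0,0,0,-60,200,-70,0.45],[0,0,0,-60,200,-70,0.45],[0,0,0,-60,200,-70,0.45]]}}

```text
t: 13.48
tcp_pos: [0.5374, -0.2921, 0.1112]
tool_rot: [0.997, 0.073, 0.001, 0.001]
force: [-1.0, 0.6, 0.8]
finger_gap: 0.551
gripper_force: 0.0
```

Run:
```python
from h import *
cups()
plan((.554,-.42,.11,-26),(.554,-.42,.028,-26))
```

```text
scene x 0.620 y -0.135 wh 13 14 [100. 101.  99.] 0.034
scene x 0.613 y -0.077 wh 13 15 [98. 99. 96.] 0.032
scene x 0.567 y -0.084 wh 14 15 [97. 98. 96.] 0.033
scene x 0.314 y -0.371 wh 11 14 [87. 73. 54.] 0.032
side x 0.615 y -0.448 wh 14 13 [124.  62.  12.] 0.027
side x 0.553 y -0.420 wh 14 13 [86. 87. 88.] 0.028
side x 0.548 y -0.316 wh 22 14 [110. 112. 107.] 0.2
t 13.58 tcp [ 0.5372 -0.2883  0.1106] rpy [  -8.7   -0.  -180. ] F [-1.   0.3 -0.5] gap 0.549 0.0
(0.554, -0.42, 0.11, -26) -> [-0.   0.  34.7] [ -3.2 132.7   0.5] dist 133.0
(0.554, -0.42, 0.028, -26) -> [-0.   0.  34.7] [ -3.2 132.8  82.5] dist 156.0
```

Request:
{"fn": "move_arm", "kwargs": {"rows": [[0,0,34.7,-3,133,0,0.45],[0,0,34.7,-3,133,0,0.45],[0,0,34.7,-3,133,0,0.45],[0,0,34.7,-3,133,0,0.45],[0,0,34.7,-3,133,0,0.45],[0,0,34.7,-3,133,0,0.45],[0,0,34.7,-3,133,30,0.45],[0,0,34.7,-3,133,60,0.45],[0,0,34.7,-3,133,82.5,0.45],[0,0,34.7,-3,133,82.5,0.45],[0,0,34.7,-3,133,82.5,0.9],[0,0,34.7,-3,133,82.5,0.9]]}}

```text
t: 14.58
tcp_pos: [0.5553, -0.4192, 0.0284]
tool_rot: [0.975, -0.223, -0.0, -0.0]
force: [0.9, 0.9, 1.0]
finger_gap: 0.292
gripper_force: 30.6
```

Request:
{"fn": "move_arm", "kwargs": {"rows": [[0,0,0,0,0,0,0.9],[0,0,0,0,0,0,0.9],[0,0,0,0,0,-30,0.9],[0,0,0,0,0,-72,0.9],[0,0,0,0,0,-72,0.9]]}}

```text
t: 15.0
tcp_pos: [0.5585, -0.4243, 0.1083]
tool_rot: [0.974, -0.225, 0.006, 0.004]
force: [-0.0, -2.0, 1.1]
finger_gap: 0.293
gripper_force: 29.7
```

Run:
```python
from h import *
plan((.5763,-.1414,.10,8.8),(.5763,-.1414,.041,8.8))
```

```text
t 15.0 tcp [ 0.5585 -0.4243  0.1083] rpy [ 26.    0.6 179.4] F [-0.  -2.   1.1] gap 0.293 29.7
(0.5763, -0.1414, 0.1, 8.8) -> [  0.5  -0.7 -34.8] [-107.9 -262.2    5.5] dist 284.0
(0.5763, -0.1414, 0.041, 8.8) -> [  0.5  -0.7 -34.8] [-108.7 -262.5   64.5] dist 291.0
```

Request:
{"fn": "move_arm", "kwargs": {"rows": [[0,0,-34.8,-102,-260,0,0.9],[0,0,-34.8,-102,-260,0,0.9],[0,0,-34.8,-102,-260,0,0.9],[0,0,-34.8,-102,-260,0,0.9],[0,0,-34.8,-102,-260,0,0.9],[0,0,-34.8,-102,-260,0,0.9],[0,0,-34.8,-102,-260,0,0.9],[0,0,-34.8,-102,-260,0,0.9],[0,0,-34.8,-102,-260,0,0.9]]}}

```text
t: 15.75
tcp_pos: [0.5775, -0.1406, 0.1007]
tool_rot: [0.997, 0.079, 0.0, 0.0]
force: [-0.9, -0.3, -0.8]
finger_gap: 0.293
gripper_force: 29.8
```

Run:
```python
from h import *
plan((.5763,-.1414,.041,8.8))
```

```text
t 15.75 tcp [ 0.5775 -0.1406  0.1007] rpy [-9.0e+00  1.0e-01  1.8e+02] F [-0.9 -0.3 -0.8] gap 0.293 29.8
(0.5763, -0.1414, 0.041, 8.8) -> [ 0.  -0.1  0.2] [-1.3  0.6 59.7] dist 60.0
```

Request:
{"fn": "move_arm", "kwargs": {"rows": [[0,0,0,-1,0,25,0.9],[0,0,0,-1,0,50,0.9],[0,0,0,-1,0,59,0.9],[0,0,0,-1,0,59,0.9],[0,0,0,-1,0,59,0.45],[0,0,0,-1,0,59,0.45],[0,0,0,-1,0,59,0.45],[0,0,0,-1,0,20,0.45],[0,0,0,-1,0,-20,0.45],[0,0,0,-1,0,-50,0.2],[0,0,0,-1,0,-50,0.2]]}}

```text
t: 16.67
tcp_pos: [0.5805, -0.1444, 0.1574]
tool_rot: [0.997, 0.077, 0.007, 0.004]
force: [0.1, -0.9, 1.5]
finger_gap: 0.797
gripper_force: 0.0
```

Request:
{"fn": "move_arm", "kwargs": {"rows": [[0,0,-90,-170,0,-60,0.2],[0,0,-90,-170,0,-60,0.2],[0,0,-90,-170,0,-60,0.2],[0,0,-90,-170,0,-60,0.2],[0,0,-90,-170,0,-60,0.2],[0,0,-90,-170,0,-60,0.2],[0,0,-90,-170,0,-60,0.2],[0,0,-90,-170,0,-60,0.2],[0,0,-90,-170,0,-60,0.2],[0,0,-90,-170,0,-60,0.2],[0,0,-90,-170,0,-60,0.2],[0,0,-90,-170,0,-60,0.2]]}}

```text
t: 17.67
tcp_pos: [0.4083, -0.1687, 0.2106]
tool_rot: [0.675, 0.738, 0.0, 0.001]
force: [0.5, 0.6, 0.5]
finger_gap: 0.804
gripper_force: 0.0
```

```bash
python3 - <<'E'
from h import *
cups()
plan()
a=snap('scene','s3.png');b=snap('side')
img,zz=ortho([a,b],.3,.85,-.55,.35)
cv2.imwrite('pics/o3.png',cv2.dilate(img,np.ones((2,2))))
E
python3 fit.py
```

```text
scene x 0.618 y -0.449 wh 13 14 [116.  75.  53.] 0.028
scene x 0.611 y -0.076 wh 14 15 [102. 103. 100.] 0.033
scene x 0.575 y -0.146 wh 14 15 [102. 103. 101.] 0.033
scene x 0.567 y -0.085 wh 13 15 [84. 86. 84.] 0.032
scene x 0.551 y -0.320 wh 16 15 [ 99. 100.  94.] 0.026
side x 0.618 y -0.135 wh 15 14 [74. 76. 78.] 0.034
side x 0.615 y -0.448 wh 14 13 [120.  60.  13.] 0.027
side x 0.610 y -0.076 wh 14 14 [67. 68. 70.] 0.033
side x 0.572 y -0.144 wh 16 14 [69. 71. 73.] 0.034
side x 0.564 y -0.084 wh 14 12 [71. 72. 74.] 0.034
side x 0.547 y -0.322 wh 18 15 [102. 104.  99.] 0.027
t 17.77 tcp [ 0.4083 -0.1687  0.2105] rpy [-9.470e+01  1.000e-01  1.799e+02] F [-0.4  0.1  0. ] gap 0.797 0.0
scene
 grip top [array([674.8, -95.9]), array([19.4, 79.2]), np.float64(7.2)] 0.08136819105929227
 lips [array([ 607.2, -106.7]), array([157.1, 156.5]), np.float64(8.7)]
 pan rim [array([575.3, 260.9]), array([200.3, 204.7]), np.float64(83.4)]
 keys [array([541.2, 102.2]), array([ 26.7, 129.4]), np.float64(82.7)] 0.07046988642367534
    [array([488.9, 107.8]), array([20.5, 25.2]), np.float64(52.3)] 0.06
[... 226 characters left out ...]
182.2, 177.2]), np.float64(10.8)]
side
 grip top [array([672.8, -96.4]), array([17.1, 79.8]), np.float64(9.0)] 0.08160418808021465
 lips [array([ 602. , -105.1]), array([151.9, 160.2]), np.float64(8.9)]
 pan rim [array([591.3, 259.7]), array([209.3, 164.8]), np.float64(82.3)]
 keys [array([543.4, 100.7]), array([ 29.3, 120.7]), np.float64(83.4)] 0.07204808974363673
    [array([490.2, 107.8]), array([27.3, 12. ]), np.float64(86.8)] 0.06667565010528413
    [array([536.5, 102.3]), array([26.9, 23.7]), np.float64(67.5)] 0.06689343453297215
    [array([587.8,  95. ]), array([28.3, 23.6]), np.float64(75.7)] 0.06710181604705935
 mat [array([ 610.8, -103.3]), array([221.2, 191.2]), np.float64(10.6)]
```

View pics/o3.png

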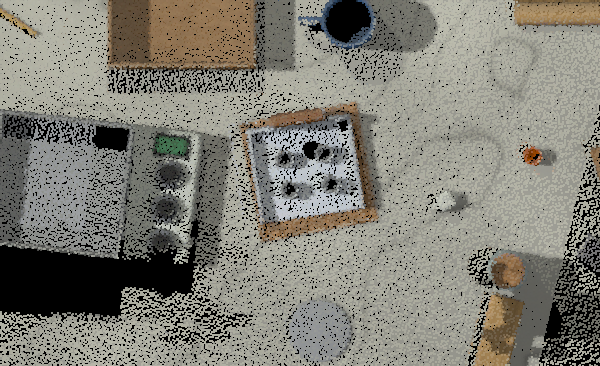

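The top-down map shows all four cups in the scoop, at (288,158), (323,152), (291,188) and (332,183). The dreidel (445,200), orange cup, jar and coaster haven't moved.

Run:
```python
from h import *
plan((.6735,-.096,.16,98.6),(.6735,-.096,.065,98.6))
```

```text
t 17.97 tcp [ 0.4081 -0.1686  0.2101] rpy [-94.6   0.  180. ] F [-0.  -0.1  0.3] gap 0.801 0.0
(0.6735, -0.096, 0.16, 98.6) -> [ 0.  0. -4.] [ 51.  270.3  50.2] dist 280.0
(0.6735, -0.096, 0.065, 98.6) -> [ 0.  0. -4.] [ 51.1 270.3 145.2] dist 311.0
```

Request:
{"fn": "move_arm", "kwargs": {"rows": [[0,0,-4,51,270,50,0.4],[0,0,-4,51,270,50,0.4],[0,0,-4,51,270,50,0.4],[0,0,-4,51,270,50,0.4],[0,0,-4,51,270,50,0.4],[0,0,-4,51,270,50,0.4],[0,0,-4,51,270,50,0.4],[0,0,-4,51,270,50,0.4],[0,0,-4,51,270,50,0.4],[0,0,-4,51,270,50,0.4]]}}

```text
t: 18.8
tcp_pos: [0.6719, -0.0952, 0.1592]
tool_rot: [0.651, 0.759, -0.001, -0.001]
force: [0.2, 0.4, 0.5]
finger_gap: 0.601
gripper_force: 0.0
```

Run:
```python
from h import *
plan((.6735,-.096,.065,98.6))
```

```text
t 18.8 tcp [ 0.6719 -0.0952  0.1592] rpy [-9.87e+01 -1.00e-01 -1.80e+02] F [0.2 0.4 0.5] gap 0.601 0.0
(0.6735, -0.096, 0.065, 98.6) -> [-0.1 -0.   0.1] [-1.1  1.7 94.2] dist 94.0
```

Request:
{"fn": "move_arm", "kwargs": {"rows": [[0,0,0,0,0,30,0.4],[0,0,0,0,0,60,0.4],[0,0,0,0,0,85,0.4],[0,0,0,0,0,94,0.4],[0,0,0,0,0,94,0.55],[0,0,0,0,0,94,0.65],[0,0,0,0,0,94,0.72],[0,0,0,0,0,94,0.77],[0,0,0,0,0,94,0.82],[0,0,0,0,0,94,0.9],[0,0,0,0,0,94,0.95],[0,0,0,0,0,94,0.95]], "squeeze": 20}}

```text
t: 19.8
tcp_pos: [0.6743, -0.0959, 0.068]
tool_rot: [0.651, 0.759, 0.001, 0.002]
force: [0.8, -0.2, 6.3]
finger_gap: 0.185
gripper_force: 19.9
```

Request:
{"fn": "move_arm", "kwargs": {"rows": [[0,0,0,0,0,0,0.95],[0,0,0,0,0,0,0.95],[0,0,0,0,0,-5,0.95],[0,0,0,0,0,-10,0.95],[0,0,0,0,0,-15,0.95],[0,0,0,0,0,-20,0.95],[0,0,0,0,0,-20,0.95],[0,0,0,0,0,-20,0.95]], "squeeze": 110}}

```text
t: 20.47
tcp_pos: [0.6732, -0.0954, 0.086]
tool_rot: [0.651, 0.759, 0.0, 0.0]
force: [-0.5, -0.1, -4.4]
finger_gap: 0.171
gripper_force: 107.4
```

Run:
```python
from h import *
plan()
s=snap('side','g.png');cv2.imwrite('pics/g1.png',cv2.resize(cv2.imread('pics/g.png')[120:300,180:380],None,fx=3,fy=3))
```

```text
t 20.47 tcp [ 0.6732 -0.0954  0.086 ] rpy [-98.7   0.  180. ] F [-0.5 -0.1 -4.4] gap 0.171 107.4
```

View pics/g1.png

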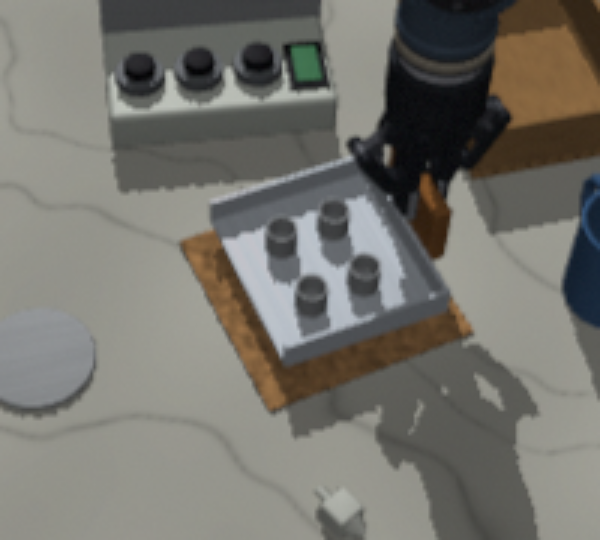

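The side view shows the scoop level in the gripper with all four cups standing, at (282,237), (333,219), (312,295) and (364,272). I'll lift it gently next.

Request:
{"fn": "move_arm", "kwargs": {"rows": [[0,0,0,0,0,-5,0.95],[0,0,0,0,0,-14,0.95],[0,0,0,0,0,-26,0.95],[0,0,0,0,0,-40,0.95],[0,0,0,0,0,-55,0.95],[0,0,0,0,0,-70,0.95],[0,0,0,0,0,-84,0.95],[0,0,0,0,0,-96,0.95],[0,0,0,0,0,-105,0.95],[0,0,0,0,0,-111,0.95],[0,0,0,0,0,-114,0.95],[0,0,0,0,0,-114,0.95]]}}

```text
t: 21.52
tcp_pos: [0.6732, -0.0955, 0.2006]
tool_rot: [0.651, 0.759, 0.0, 0.0]
force: [-0.4, 0.4, -4.9]
finger_gap: 0.17
gripper_force: 107.4
```

```bash
cat >> h.py <<'E'
U=np.array([.993,-.117,0]);Z=np.array([0,0,1.]);P=np.array([.574,.261,0])
def dump(th,mx,mz):
    c,s=np.cos(np.radians(th)),np.sin(np.radians(th))
    t=P+mx*U+mz*Z+.148*(c*U+s*Z)+.060*(-s*U+c*Z)
    return (*t.round(4),83.3,-th)
E
python3 - <<'E'
from h import *
plan(dump(0,.015,.14))
E
```

```text
t 21.52 tcp [ 0.6732 -0.0955  0.2006] rpy [-9.87e+01  1.00e-01  1.80e+02] F [-0.4  0.4 -4.9] gap 0.17 107.4
(np.float64(0.7359), np.float64(0.2419), np.float64(0.2), 83.3, 0) -> [ 0.1  0.  15.4] [323.9 113.2   0.6] dist 343.0
```

Request:
{"fn": "move_arm", "kwargs": {"rows": [[0,0,0.2,3,1,0,0.95],[0,0,0.5,10,3,0,0.95],[0,0,0.9,19,7,0,0.95],[0,0,1.5,32,11,0,0.95],[0,0,2.3,49,17,0,0.95],[0,0,3.1,65,23,0,0.95],[0,0,3.9,81,28,0,0.95],[0,0,4.6,97,34,0,0.95],[0,0,5.4,113,40,0,0.95],[0,0,6.2,130,45,0,0.95],[0,0,6.9,146,51,0,0.95],[0,0,7.7,162,56,0,0.95]]}}

```text
t: 22.52
tcp_pos: [0.7036, 0.0754, 0.1989]
tool_rot: [0.701, 0.713, -0.0, -0.001]
force: [-0.1, -0.2, -4.5]
finger_gap: 0.174
gripper_force: 107.5
```

Request:
{"fn": "move_arm", "kwargs": {"rows": [[0,0,0.8,17,3.5,0,0.95],[0,0,1.5,34,7,0,0.95],[0,0,2.3,50,10.5,0,0.95],[0,0,3.1,67,14,0,0.95],[0,0,3.9,84,17.5,0,0.95],[0,0,4.6,101,21,0,0.95],[0,0,5.4,118,24.5,0,0.95],[0,0,6.2,134,28,0,0.95],[0,0,6.8,148,31,0,0.95],[0,0,7.2,158,33,0,0.95],[0,0,7.5,165,34.5,0,0.95],[0,0,7.7,168,35,0,0.95]]}}

```text
t: 23.52
tcp_pos: [0.7353, 0.2435, 0.199]
tool_rot: [0.747, 0.665, -0.0, -0.0]
force: [-0.2, 1.0, -4.1]
finger_gap: 0.172
gripper_force: 107.5
```

Run:
```python
from h import *
plan(dump(0,.015,.14),dump(10,.015,.125),dump(20,.015,.11),dump(20,.015,.09))
snap('scene','d.png');cv2.imwrite('pics/d1.png',cv2.resize(cv2.imread('pics/d.png')[150:330,260:460],None,fx=3,fy=3))
```

```text
t 23.52 tcp [0.7353 0.2435 0.199 ] rpy [-8.34e+01 -1.00e-01  1.80e+02] F [-0.2  1.  -4.1] gap 0.172 107.5
(np.float64(0.7359), np.float64(0.2419), np.float64(0.2), 83.3, 0) -> [-0.1  0.   0.1] [-1.5  0.8 -1. ] dist 2.0
(np.float64(0.7233), np.float64(0.2434), np.float64(0.2098), 83.3, -10) -> [-10.1  -0.    0.1] [ -1.5 -11.9 -10.8] dist 16.0
(np.float64(0.7066), np.float64(0.2454), np.float64(0.217), 83.3, -20) -> [-20.1  -0.    0.1] [ -1.4 -28.7 -17.9] dist 34.0
(np.float64(0.7066), np.float64(0.2454), np.float64(0.197), 83.3, -20) -> [-20.1  -0.    0.1] [ -1.4 -28.7   2.1] dist 29.0
```

View pics/d1.png

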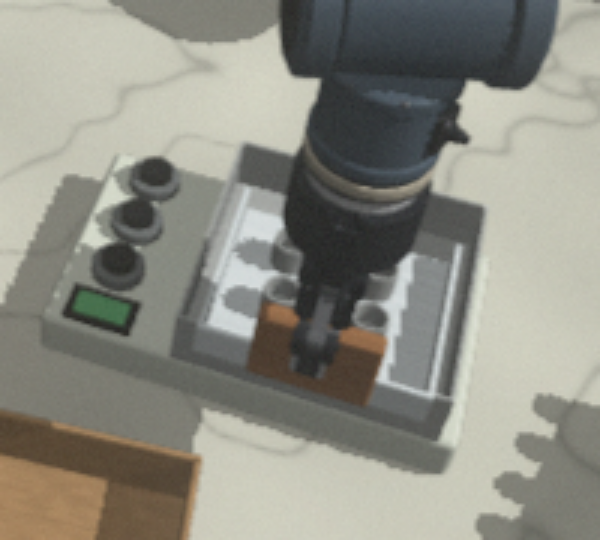

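The scene view shows the scoop over the pan with the cups at (285,250), (282,292), (378,285) and (371,318). I'll tip it now.

Request:
{"fn": "move_arm", "kwargs": {"rows": [[-2,0,0,-1,-2,-2,0.95],[-4,0,0,-1,-4,-4,0.95],[-6,0,0,-1,-7,-6,0.95],[-8,0,0,-1,-9,-8,0.95],[-10,0,0,-1,-12,-10,0.95],[-12,0,0,-1,-15,-10,0.95],[-14,0,0,-1,-18,-9,0.95],[-16,0,0,-1,-22,-6,0.95],[-18,0,0,-1,-25,-3,0.95],[-20,0,0,-1,-29,0,0.95],[-20,0,0,-1,-29,2,0.95],[-20,0,0,-1,-29,2,0.95]]}}

```text
t: 24.57
tcp_pos: [0.7055, 0.2433, 0.1968]
tool_rot: [0.736, 0.655, 0.114, 0.129]
force: [-0.1, -0.3, -4.8]
finger_gap: 0.172
gripper_force: 107.8
```

Run:
```python
from h import *
plan(*[dump(t,.015,.09) for t in(20,25,30,35,40,44)])
```

```text
t 24.57 tcp [0.7055 0.2433 0.1968] rpy [-82.9  19.6 177.5] F [-0.1 -0.3 -4.8] gap 0.172 107.8
(np.float64(0.7066), np.float64(0.2454), np.float64(0.197), 83.3, -20) -> [-0.2  0.1  0. ] [2.2 0.9 0.1] dist 2.0
(np.float64(0.6969), np.float64(0.2465), np.float64(0.2069), 83.3, -25) -> [-5.2  0.1  0. ] [  2.2  -5.  -12.5] dist 14.0
(np.float64(0.6864), np.float64(0.2478), np.float64(0.216), 83.3, -30) -> [-10.2   0.1   0. ] [  2.2 -11.8 -24.6] dist 27.0
(np.float64(0.6751), np.float64(0.2491), np.float64(0.224), 83.3, -35) -> [-15.2   0.1   0. ] [  2.2 -19.8 -36. ] dist 41.0
(np.float64(0.6632), np.float64(0.2505), np.float64(0.2311), 83.3, -40) -> [-20.2   0.1   0. ] [  2.2 -28.7 -46.7] dist 55.0
(np.float64(0.6532), np.float64(0.2517), np.float64(0.236), 83.3, -44) -> [-24.2   0.1   0. ] [  2.2 -36.5 -54.7] dist 66.0
```

Request:
{"fn": "move_arm", "kwargs": {"rows": [[-2.5,0,0,1,-2,-6,0.95],[-5,0,0,2,-5,-12,0.95],[-7.5,0,0,2,-8,-18,0.95],[-10,0,0,2,-12,-25,0.95],[-12.5,0,0,2,-16,-30,0.95],[-15,0,0,2,-20,-36,0.95],[-16,0,0,2,-22,-38,0.95],[-16,0,0,2,-22,-38,0.95],[-16,0,0,2,-22,-38,0.95],[-16,0,0,2,-22,-38,0.95],[-16,0,0,2,-22,-38,0.95],[-16,0,0,2,-22,-38,0.95]]}}

```text
t: 25.57
tcp_pos: [0.6745, 0.2498, 0.2264]
tool_rot: [0.711, 0.632, 0.206, 0.231]
force: [0.5, -0.5, -2.7]
finger_gap: 0.175
gripper_force: 108.5
```

Run:
```python
from h import *
plan(*[dump(t,.015,.09) for t in(36,40,44)])
a=cv2.imread('pics/x') ;s=snap('side')['img'][:,:,::-1];t=snap('scene')['img'][:,:,::-1]
c=np.hstack([cv2.resize(s[50:200,180:330],(400,400)),cv2.resize(t[150:330,260:440],(400,400))]);cv2.imwrite('pics/e1.png',c)
```

```text
t 25.57 tcp [0.6745 0.2498 0.2264] rpy [-81.7  35.8 175.2] F [ 0.5 -0.5 -2.7] gap 0.175 108.5
(np.float64(0.6728), np.float64(0.2494), np.float64(0.2255), 83.3, -36) -> [ 0. -0. -0.] [-0.6 -1.8 -0.3] dist 2.0
(np.float64(0.6632), np.float64(0.2505), np.float64(0.2311), 83.3, -40) -> [-4. -0. -0.] [ -0.6  -6.3 -10.5] dist 12.0
(np.float64(0.6532), np.float64(0.2517), np.float64(0.236), 83.3, -44) -> [-8. -0. -0.] [ -0.6 -11.6 -20.4] dist 23.0[ WARN:0@0.271] global loadsave.cpp:275 findDecoder imread_('pics/x'): can't open/read file: check file path/integrity
```

View pics/e1.png

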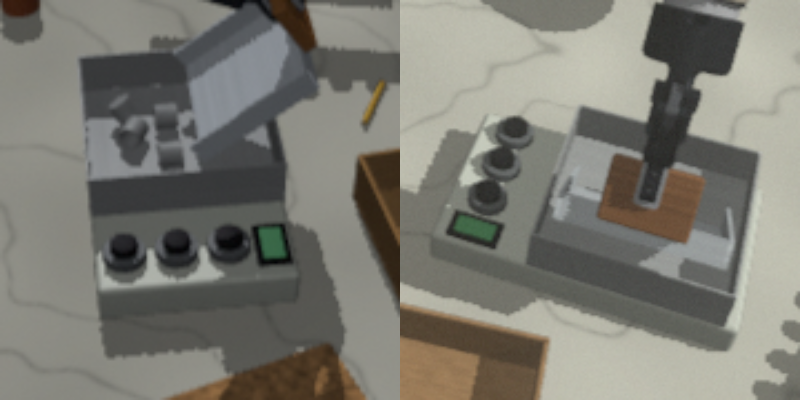

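The left crop shows four cups lying in the pan at (120,105), (132,132), (166,115) and (170,152). The force has dropped to about the empty scoop's weight. I'll raise and level the scoop.

Run:
```python
from h import *
plan((.6745,.2498,.30,83.3,-36),(.72,.245,.28,83.3,0))
```

```text
t 25.67 tcp [0.6741 0.2498 0.2261] rpy [-81.7  35.7 175.2] F [-0.5 -0.2 -2.7] gap 0.171 108.5
(0.6745, 0.2498, 0.3, 83.3, -36) -> [ 0. -0. -0.] [  0.   43.8 -59.5] dist 74.0
(0.72, 0.245, 0.28, 83.3, 0) -> [36. -0. -0.] [  0.6  69.  -16.5] dist 71.0
```

Request:
{"fn": "move_arm", "kwargs": {"rows": [[0,0,0,0,8,-11,0.95],[0,0,0,0,22,-30,0.95],[0,0,0,0,36,-49,0.95],[0,0,0,0,44,-60,0.95],[5,0,0,0,48,-54,0.95],[10,0,0,0,52,-48,0.95],[15,0,0,0,56,-41,0.95],[20,0,0,0,60,-35,0.95],[25,0,0,0,63,-29,0.95],[30,0,0,0,66,-22,0.95],[36,0,0,0,69,-16,0.95],[36,0,0,0,69,-16,0.95]]}}

```text
t: 26.67
tcp_pos: [0.7238, 0.2427, 0.2771]
tool_rot: [0.748, 0.664, -0.0, 0.0]
force: [1.4, -1.0, -3.1]
finger_gap: 0.174
gripper_force: 108.5
```

Run:
```python
from h import *
plan((.6735,-.0955,.2,98.6),(.6735,-.0955,.12,98.6))
```

```text
t 26.67 tcp [0.7238 0.2427 0.2771] rpy [-83.2  -0.  180. ] F [ 1.4 -1.  -3.1] gap 0.174 108.5
(0.6735, -0.0955, 0.2, 98.6) -> [ -0.    0.  -15.4] [-341.7   -9.8   77.3] dist 351.0
(0.6735, -0.0955, 0.12, 98.6) -> [ -0.    0.  -15.4] [-341.7   -9.8  157.3] dist 376.0
```

Request:
{"fn": "move_arm", "kwargs": {"rows": [[0,0,-1,-15,0,0,0.95],[0,0,-2,-45,-1,0,0.95],[0,0,-4,-80,-2,0,0.95],[0,0,-5,-115,-3,10,0.95],[0,0,-7,-150,-4,20,0.95],[0,0,-9,-185,-5,30,0.95],[0,0,-10,-220,-6,40,0.95],[0,0,-12,-255,-7,50,0.95],[0,0,-13,-285,-8,60,0.95],[0,0,-14,-315,-9,70,0.95],[0,0,-15.4,-335,-10,77,0.95],[0,0,-15.4,-342,-10,77,0.95]]}}

```text
t: 27.67
tcp_pos: [0.6683, -0.0972, 0.201]
tool_rot: [0.652, 0.758, -0.001, -0.0]
force: [-0.8, 0.4, -3.9]
finger_gap: 0.169
gripper_force: 108.4
```

Request:
{"fn": "move_arm", "kwargs": {"rows": [[0,0,0,0,0,0,0.95],[0,0,0,0,0,30,0.95],[0,0,0,0,0,60,0.95],[0,0,0,0,0,90,0.95],[0,0,0,0,0,110,0.95],[0,0,0,0,0,115,0.95],[0,0,0,0,0,115,0.95],[0,0,0,0,0,115,0.95]]}}

```text
t: 28.33
tcp_pos: [0.6713, -0.0929, 0.0889]
tool_rot: [0.651, 0.759, 0.001, 0.001]
force: [0.0, -0.6, -3.5]
finger_gap: 0.173
gripper_force: 108.6
```

Run:
```python
from h import *
plan((.6738,-.0955,.068,98.7))
for n in('side','scene'):
    s=snap(n);W=world(s).reshape(-1,3);W=W[np.isfinite(W[:,0])]
    O=np.array([.5964,-.1079]);ux=np.array([.988,.153]);uy=np.array([-.153,.988])
    d=W[:,:2]-O;x=d@ux;y=d@uy
    for X in(-60,-30,0,30,55):
        print(n,X,[np.median(W[(abs(x-X/1e3)<.01)&(abs(y-Y/1e3)<.012)&(W[:,2]<.06),2]).round(4) for Y in(-60,-30,0,30,60)])
```

```text
t 28.33 tcp [ 0.6713 -0.0929  0.0889] rpy [-98.8   0.2 180. ] F [ 0.  -0.6 -3.5] gap 0.173 108.6
(0.6738, -0.0955, 0.068, 98.7) -> [0.2 0.1 0.1] [-2.9  2.  20.9] dist 21.0
side -60 [np.float64(0.0245), np.float64(0.0267), np.float64(0.0267), np.float64(0.0267), np.float64(0.0272)]
side -30 [np.float64(0.0246), np.float64(0.0277), np.float64(0.0273), np.float64(0.0275), np.float64(0.0279)]
side 0 [np.float64(0.0058), np.float64(0.0277), np.float64(0.0277), np.float64(0.0274), np.float64(0.0277)]
side 30 [np.float64(0.0267), np.float64(0.0278), np.float64(0.0274), np.float64(0.0277), np.float64(0.0281)]
side 55 [np.float64(0.0286), np.float64(0.0287), np.float64(0.0294), np.float64(0.0282), np.float64(0.0284)]
scene -60 [np.float64(nan), np.float64(nan), np.float64(0.0276), np.float64(0.0275), np.float64(0.0273)]
scene -30 [np.float64(0.0282), np.float64(nan), np.float64(0.0273), np.float64(0.028), np.float64(0.0278)]
scene 0 [np.float64(0.0278), np.float64(nan), np.float64(0.0283), np.float64(0.0281), np.float64(0.0278)]
scene 30 [np.float64(0.0286), np.float64(nan), np.float64(nan), np.float64(0.028), np.float64(0.028)]
scene 55 [np.float64(0.0036), np.float64(0.0025), np.float64(0.0031), np.float64(0.0024), np.float64(0.0031)]
  return _methods._mean(a, axis=axis, dtype=dtype,
  ret = ret.dtype.type(ret / rcount)
```

Request:
{"fn": "move_arm", "kwargs": {"rows": [[0,0,0,-1,1,6,0.95],[0,0,0,-3,2,11,0.95],[0,0,0,-3,2,15,0.95],[0,0,0,-3,2,17,0.95],[0,0,0,-3,2,18.5,0.95],[0,0,0,-3,2,19.5,0.95],[0,0,0,-3,2,19.5,0.95],[0,0,0,-3,2,19.5,0.95]]}}

```text
t: 29.1
tcp_pos: [0.6724, -0.0966, 0.0682]
tool_rot: [0.651, 0.759, -0.0, -0.0]
force: [-0.5, 0.3, 0.1]
finger_gap: 0.171
gripper_force: 109.0
```

Run:
```python
from h import *
plan()
```

```text
t 29.1 tcp [ 0.6724 -0.0966  0.0682] rpy [-98.7  -0.  180. ] F [-0.5  0.3  0.1] gap 0.171 109.0
```

Request:
{"fn": "move_arm", "kwargs": {"rows": [[0,0,0,0,0,0,0.8],[0,0,0,0,0,0,0.7],[0,0,0,0,0,0,0.5],[0,0,0,0,0,0,0.5],[0,0,0,0,0,-15,0.5],[0,0,0,0,0,-45,0.5],[0,0,0,0,0,-85,0.7],[0,0,0,0,0,-110,1],[0,0,0,0,0,-110,1],[0,0,0,0,0,-110,1]], "squeeze": 40}}

```text
t: 29.93
tcp_pos: [0.6738, -0.0969, 0.1805]
tool_rot: [0.651, 0.759, 0.001, 0.002]
force: [-0.8, 0.6, -0.7]
finger_gap: 0.001
gripper_force: 0.0
```

```bash
python3 fit.py | grep -E 'lips|grip|mat|s'
python3 - <<'E'
from h import *
plan((.538,.102,.15,98.6),(.538,.102,.12,98.6))
s=snap('side')['img'][:,:,::-1];cv2.imwrite('pics/f1.png',cv2.resize(s[50:290,170:410],(600,600)))
E
```

```text
scene
 grip top [array([673.6, -96.3]), array([18.1, 78.5]), np.float64(7.9)] 0.08213421034357335
 lips [array([ 605.5, -107.2]), array([156.1, 157.2]), np.float64(9.2)]
 keys [array([540.7, 100.5]), array([ 29.5, 129.1]), np.float64(83.1)] 0.06963212578270132
 mat [array([ 593.4, -112.6]), array([183.3, 177.8]), np.float64(10.7)]
side
 grip top [array([670.2, -95.9]), array([17. , 80.9]), np.float64(9.0)] 0.08215645966499277
 lips [array([ 599.4, -106.5]), array([151.1, 158.9]), np.float64(9.0)]
 keys [array([538. , 101.9]), array([ 31.2, 132.8]), np.float64(84.3)] 0.07150126398629737
 mat [array([ 609.9, -104. ]), array([220.1, 187.7]), np.float64(11.4)]
t 30.03 tcp [ 0.6716 -0.0962  0.1771] rpy [-9.87e+01 -1.00e-01 -1.80e+02] F [-1.  -0.3 -1.2] gap -0.0 0.0
(0.538, 0.102, 0.15, 98.6) -> [-0.1 -0.1  0.1] [ 216.2 -101.9   27.5] dist 241.0
(0.538, 0.102, 0.12, 98.6) -> [-0.1 -0.1  0.1] [ 216.2 -101.9   57.5] dist 246.0
```

View pics/f1.png

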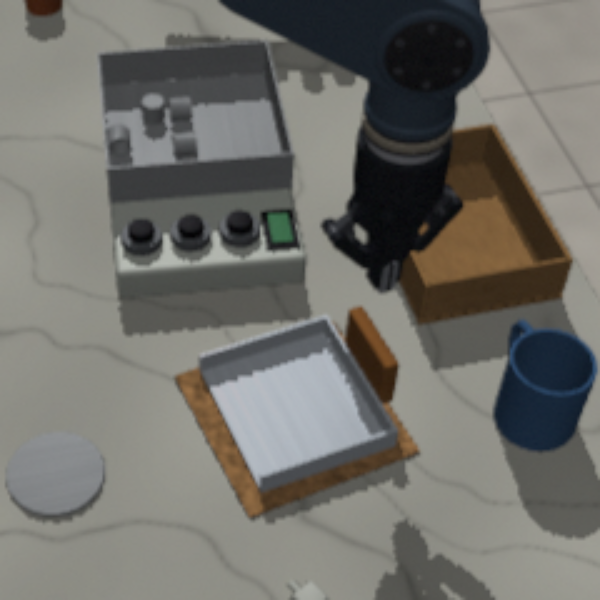

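The view shows the empty scoop on its mat and four cups in the pan, at (118,138), (152,108), (180,108) and (184,145). The middle key is next.

Request:
{"fn": "move_arm", "kwargs": {"rows": [[0,0,15.3,216,-102,10,1],[0,0,15.3,216,-102,10,1],[0,0,15.3,216,-102,20,1],[0,0,15.3,216,-102,27,1],[0,0,15.3,216,-102,27,1],[0,0,15.3,216,-102,27,1],[0,0,15.3,216,-102,40,1],[0,0,15.3,216,-102,57,1],[0,0,15.3,216,-102,57,1],[0,0,15.3,216,-102,57,1]]}}

```text
t: 30.92
tcp_pos: [0.5375, 0.1016, 0.1193]
tool_rot: [0.746, 0.666, -0.002, -0.002]
force: [0.3, 0.1, 0.5]
finger_gap: 0.0
gripper_force: 0.0
```

Run:
```python
from h import *
plan((.538,.102,.085,83.3))
```

```text
t 30.92 tcp [0.5375 0.1016 0.1193] rpy [ -83.4   -0.3 -180. ] F [0.3 0.1 0.5] gap 0.0 0.0
(0.538, 0.102, 0.085, 83.3) -> [-0.3  0.   0.1] [ 0.5  0.6 34.3] dist 34.0
```

Request:
{"fn": "move_arm", "kwargs": {"rows": [[0,0,0,0,0,20,1],[0,0,0,0,0,26,1],[0,0,0,0,0,28,1],[0,0,0,0,0,30,1],[0,0,0,0,0,32,1],[0,0,0,0,0,33,1],[0,0,0,0,0,34,1],[0,0,0,0,0,35,1],[0,0,0,0,0,35,1],[0,0,0,0,0,35,1]]}}

```text
t: 31.75
tcp_pos: [0.5388, 0.1012, 0.087]
tool_rot: [0.746, 0.666, -0.0, 0.0]
force: [-3.0, -2.1, 7.2]
finger_gap: 0.002
gripper_force: 3.8
```

Request:
{"fn": "move_arm", "kwargs": {"rows": [[0,0,0,0,0,1,1],[0,0,0,0,0,1.5,1],[0,0,0,0,0,1.5,1],[0,0,0,0,0,1.5,1]]}}

```text
t: 32.08
tcp_pos: [0.5388, 0.1012, 0.0868]
tool_rot: [0.746, 0.666, 0.0, 0.0]
force: [-5.4, -2.2, 16.5]
finger_gap: 0.0
gripper_force: 8.4
```

Request:
{"fn": "move_arm", "kwargs": {"rows": [[0,0,0,0,0,-15,1],[0,0,0,0,0,-35,1],[0,0,0,0,0,-35,1],[0,0,0,0,25,-35,1],[0,0,0,0,51,-35,1],[0,0,0,0,51,-35,1],[0,0,0,0,51,-35,1]]}}

```text
t: 32.67
tcp_pos: [0.5911, 0.0955, 0.1192]
tool_rot: [0.747, 0.665, 0.001, 0.001]
force: [-0.8, 0.6, -0.2]
finger_gap: -0.0
gripper_force: 0.0
```

Run:
```python
from h import *
plan((.589,.096,.085,83.3))
```

```text
t 32.67 tcp [0.5911 0.0955 0.1192] rpy [-8.34e+01  1.00e-01 -1.80e+02] F [-0.8  0.6 -0.2] gap -0.0 0.0
(0.589, 0.096, 0.085, 83.3) -> [ 0.1 -0.   0.1] [ 0.3 -2.2 34.2] dist 34.0
```

Request:
{"fn": "move_arm", "kwargs": {"rows": [[0,0,0,0,-1,20,1],[0,0,0,0,-1,26,1],[0,0,0,0,-1,28,1],[0,0,0,0,-1,30,1],[0,0,0,0,-1,32,1],[0,0,0,0,-1,33,1],[0,0,0,0,-1,34,1],[0,0,0,0,-1,35,1],[0,0,0,0,-1,35,1],[0,0,0,0,-1,35,1]]}}

```text
t: 33.5
tcp_pos: [0.5875, 0.096, 0.0869]
tool_rot: [0.746, 0.666, -0.001, -0.0]
force: [-5.8, -0.2, 14.8]
finger_gap: -0.002
gripper_force: 7.4
```

Request:
{"fn": "move_arm", "kwargs": {"rows": [[0,0,0,0,0,1,1],[0,0,0,0,0,1.5,1],[0,0,0,0,0,1.5,1],[0,0,0,0,0,1.5,1]]}}

```text
t: 33.83
tcp_pos: [0.5875, 0.096, 0.0867]
tool_rot: [0.746, 0.666, -0.0, -0.0]
force: [-8.6, -0.4, 22.2]
finger_gap: -0.004
gripper_force: 11.4
```

Request:
{"fn": "move_arm", "kwargs": {"rows": [[0,0,0,0,0,-15,1],[0,0,0,0,0,-50,1],[0,0,0,0,0,-90,1],[0,0,0,-100,-120,-150,1],[0,0,0,-100,-120,-150,1],[0,0,0,-100,-120,-150,1],[0,0,0,-100,-120,-150,1],[0,0,0,-100,-120,-150,1],[0,0,0,-100,-120,-150,1],[0,0,0,-100,-120,-150,1]]}}

```text
t: 34.67
tcp_pos: [0.459, 0.0099, 0.2337]
tool_rot: [0.747, 0.665, 0.001, 0.001]
force: [0.7, 0.3, -0.9]
finger_gap: 0.003
gripper_force: 0.0
```

Run:
```python
from h import *
plan();cups()
s=snap('side')['img'][:,:,::-1];t=snap('scene')['img'][:,:,::-1]
cv2.imwrite('pics/z1.png',np.hstack([cv2.resize(s,(0,0),fx=.78,fy=.78),cv2.resize(t,(0,0),fx=.78,fy=.78)]))
```

```text
t 34.67 tcp [0.459  0.0099 0.2337] rpy [-83.4   0.2 180. ] F [ 0.7  0.3 -0.9] gap 0.003 0.0
scene x 0.551 y -0.320 wh 16 15 [89. 90. 84.] 0.028
side x 0.616 y -0.448 wh 14 14 [103.  50.   8.] 0.027
side x 0.547 y -0.319 wh 17 15 [93. 94. 90.] 0.028
```

View pics/z1.png

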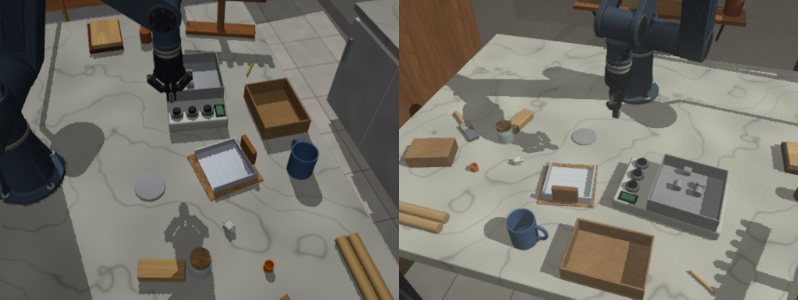

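The pictures show the cups in the pan around (685,182) in the right view. The scoop is level on its mat at (570,183), no grey cup is left on the sill, and the other things haven't moved.

```bash
python3 -c "
from station import order
print(order.sign_off())"
```

```text
the job is handed in; nothing more can be done
None
```

I zeroed the scale, tipped all four loose cups from the scoop into the pan, and set the empty scoop back on its mat. I then pressed the middle and far keys fully and handed the job in at about 35 s; no verdict came back.

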